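# Fetch the boxed-in reagent jar to the balance

## Task

The squat white jar on the bottle stand is boxed in by an amber bottle, a white bottle and a glass beaker. Before moving the jar, clear all three into the low white tray, upright; then set the jar upright in the middle of the balance's round pan, and only then put the two bottles and the beaker back on the stand, each upright on the very spot where it stood at the start. Set everything down rather than dropping it, and do not disturb the little flask, the mortar or the vial that stand on the bench.

Things in the scene. Friction and masses are not known exactly. Their poses are not given: they have to be found in the camera images.
- amber_bottle: Amber glass bottle with black cap and paper label, round, standing on the stand. 106 mm tall; straight body 56 mm across up to 78 mm height, then a shoulder to a cap 32 mm across. About 220 g. Origin: centre of its underside, z up its axis.
- white_bottle: White plastic wide-mouth bottle with a big white cap, round, standing on the stand. 119 mm tall; straight body 54 mm across up to 92 mm height, cap 42 mm across. About 160 g. Origin: centre of its underside, z up its axis.
- beaker: Clear glass beaker, open at the top, round, standing on the stand. 95 mm tall, 56 mm across, wall 3 mm. About 100 g. Origin: centre of its underside, z up its axis.
- jar: Squat white plastic reagent jar with a flat grey lid, 60 mm across and 56 mm tall with straight sides, about 150 g; it stands in the middle of the back row of the stand. Origin: centre of its underside, z up its axis.
- stand: Fixed grey board 190 mm (x) by 240 mm (y), top 12 mm above the bench, with a rail along its far edge (x = 87 to 95 mm) up to 42 mm. Origin: centre of its underside; x away from the robot, y left, turned up to 0.15 rad. Ring marks, 66 to 70 mm wide: jar at (35, 0) mm, the others at (35, 78), (35, -78), (-42, 0), in varying order, each starting within 3 mm of its mark's centre.
- tray: Low white plastic tray, fixed, 180 mm (x) by 250 mm (y) outside, walls 4 mm thick and 16 mm high, inner floor 4 mm above the bench, empty. Origin: centre of its underside; x away from the robot, y to the left, turned at most 0.15 rad.
- pan (a point): Centre of the top face of the balance's round steel pan, 130 mm across, 60 mm above the bench. The white balance below is fixed, 230 mm (x) by 190 mm (y), its casing 49 mm high; the pan centre lies 35 mm beyond the casing's centre along x. x points away from the robot, y to the left.
- flask: Bystander: small clear conical flask with a black rubber stopper, 58 mm across the foot, 79 mm tall, standing on the bench. Origin: centre of its underside.
- mortar: Bystander: small white ceramic mortar (bowl), 68 mm across, 42 mm tall, standing on the bench. Origin: centre of its underside.
- vial: Bystander: small clear vial with black cap, 25 mm across, 41 mm tall, standing on the bench. Origin: centre of its underside.

How it is judged:
On the way, in this order (a step that is already met when the one before it is completed fails the run):
1. both bottles and the beaker stand upright and released in the tray, and the jar is still where it was (angle between each of amber_bottle, white_bottle, beaker's own z axis and vertical below 0.12 rad and linear speed of each of amber_bottle, white_bottle, beaker below 0.02 m/s and contact force between each of amber_bottle, white_bottle, beaker and the fingers below 0.1 N and x of amber_bottle in the frame of tray between -0.075 and 0.075 m and y of amber_bottle in the frame of tray between -0.11 and 0.11 m and z of each of amber_bottle, white_bottle, beaker in the frame of tray below 0.012 m and x of white_bottle in the frame of tray between -0.075 and 0.075 m and y of white_bottle in the frame of tray between -0.11 and 0.11 m and x of beaker in the frame of tray between -0.075 and 0.075 m and y of beaker in the frame of tray between -0.11 and 0.11 m and distance of jar from where it was at the start of the episode below 0.015 m), for 0.2 s.
2. the jar stands upright and released in the middle of the pan, while the other three are still in the tray (angle between each of jar, amber_bottle, white_bottle, beaker's own z axis and vertical below 0.12 rad and linear speed of each of jar, amber_bottle, white_bottle, beaker below 0.02 m/s and contact force between each of jar, amber_bottle, white_bottle, beaker and the fingers below 0.1 N and horizontal distance between jar and pan below 0.015 m and z of jar in the frame of pan between -0.006 and 0.006 m and x of amber_bottle in the frame of tray between -0.075 and 0.075 m and y of amber_bottle in the frame of tray between -0.11 and 0.11 m and z of each of amber_bottle, white_bottle, beaker in the frame of tray below 0.012 m and x of white_bottle in the frame of tray between -0.075 and 0.075 m and y of white_bottle in the frame of tray between -0.11 and 0.11 m and x of beaker in the frame of tray between -0.075 and 0.075 m and y of beaker in the frame of tray between -0.11 and 0.11 m), for 0.2 s.
At the end, for the whole second after the job is handed in: The jar stands upright on the pan, within 15 mm of its centre; the amber bottle, the white bottle and the beaker each stand upright within 13 mm of where they stood at the start; all are released and at rest (angle between each of jar, amber_bottle, white_bottle, beaker's own z axis and vertical below 0.12 rad and linear speed of each of jar, amber_bottle, white_bottle, beaker below 0.02 m/s and contact force between each of jar, amber_bottle, white_bottle, beaker and the fingers below 0.1 N and horizontal distance between jar and pan below 0.015 m and z of jar in the frame of pan between -0.006 and 0.006 m and distance of each of amber_bottle, white_bottle, beaker from where it was at the start of the episode below 0.013 m); the robot touches nothing.
It fails at once if a bottle, the beaker or the jar is dropped (it moves faster than 0.6 m/s while no finger touches it) ((linear speed of amber_bottle above 0.6 m/s and contact force between amber_bottle and the fingers below 0.05 N) or (linear speed of white_bottle above 0.6 m/s and contact force between white_bottle and the fingers below 0.05 N) or (linear speed of beaker above 0.6 m/s and contact force between beaker and the fingers below 0.05 N) or (linear speed of jar above 0.6 m/s and contact force between jar and the fingers below 0.05 N)).
It fails at once if a bottle, the beaker or the jar is knocked over (tips more than 0.6 rad) (angle between any of amber_bottle, white_bottle, beaker, jar's own z axis and vertical above 0.6 rad).
It fails at once if the flask, the mortar or the vial is shoved more than 20 mm or tipped (distance of any of flask, mortar, vial from where it was at the start of the episode above 0.02 m or angle between any of flask, mortar, vial's own z axis and vertical above 0.4 rad).
It also fails if it takes over 152 s, if anything falls off the work surface, if the arm or the gripper's body presses on something with over 40 N, if the wrist force passes 120 N, or if a joint passes its speed limit or range.

## Robot

A 6-joint arm with a two-finger parallel gripper is mounted at the origin on the work surface. World frame = base frame: x ahead of the robot, y to its left, z up, the work surface at z = 0. Lengths are in m, angles in rad, forces in N, time in s.
With the tool pointing down it reaches from about 0.275 to 0.825 m from the base axis. Payload 4.9 kg.
Tool frame: the origin (TCP) lies midway between the tips of the shut fingers; the grasp point (between the pads) lies 19 mm behind it (bot.grip_depth is the distance from the TCP to the grasp point, in m); y points along the fingers, x is the direction in which the jaws open and shut, and the axes are right-handed (so a half turn about y gives the same grasp; the last joint's range is limited). The gripper opens to 85 mm and grips with 20 to 120 N. Pads are 22 mm wide; open, the fingers measure 114 mm over their backs; the gripper's body (76 mm by 85 mm) begins 54 mm behind the grasp point. The pads swing forward as they close: fully open they stand 13 mm farther back than shut.
Start: joints at [-1.295, 0.326, -0.193, 1.052, 0, 1.437], TCP at [0.219, -0.504, 0.209] pointing down, gripper open.
Joint ranges: [-2.65, 2.65], [-0.97, 1.79], [-1.3, 1.35], [-1.93, 2.1], [-1.47, 1.37], [-3.14, 3.14]. Speed limits (rad/s): [2.57, 2.57, 3.14, 3.14, 3.14, 3.14].

## Interface

Orientations are given as a unit quaternion [w, x, y, z].
In Python, from cell import bot gives the robot as it stands. Calls block until the motion is done:
- bot.move_pose(position, orientation): joint-space move of the TCP to a pose.
- bot.move_linear(position, speed=0.15, rotation=None, until_force=None): straight line of the TCP; rotation=None keeps the orientation; speed is the mean speed in m/s. With until_force (N) it stops when the force on the tool has changed by that much, and returns True; else False.
- bot.goto_joints(angles): joint-space move.
- bot.set_gripper(opening, grasp_force=None): opening from 0.0 (shut) to 1.0 (fully open); grasp_force is the grip in N (None keeps the last); returns when the fingers have stopped.
- bot.wait(seconds).
- bot.solve_ik(position, orientation): joint angles nearest the present ones, or None.
- bot.camera(name): name is "scene" or "top"; returns the picture (480x640x3 uint8, red, green, blue); there is no depth.
- bot.calibration(name): a dict with "mtx" (3x3 intrinsics, pixels), "k1" (the pictures are not rectified: a ray, as slopes to the right and down, at radius r is drawn at 1 + k1 r^2 times it, then the intrinsics apply), "extrinsics" (4x4, takes a point from world to camera coordinates). Camera axes: x right, y down, z forward; pixel columns grow to the right and rows downward; lengths in m; the calibration is good to about 2 mm. A picture is of the moment at which its call begins. calibration takes no time and is no camera call.
A pose or a line that the arm cannot do raises bot.PlanningError and nothing moves.
- bot.close_job(): hands the job in, once; it reports no verdict.
Trained networks look in the newest picture that a camera, given by its name, has taken for a name from the list of things; names that differ only in an ending like _2 or _b are one class to them, and where a whole thing is asked for, a point or a joint stands for the part that bears it (a point fixed in the world has none). Each returns a list of dicts, best first, with "confidence" (0 to 1); they miss things now and then, are a little off and sometimes report something else, mostly with a low value. They report only what shows in the picture. A call takes as long as a camera call.
- bot.search_frame(camera, thing): "bbox" ([left, top, width, height] in pixels, round what is visible of it).
Readings, each from a call of its own:
- bot.read_clock(): time.
- bot.read_joint_positions(): joint angles.
- bot.read_joint_vel(): joint speeds.
- bot.read_joint_efforts(): joint torques, N m.
- bot.read_position(): TCP position.
- bot.read_tool_rot(): TCP orientation.
- bot.read_ft_force(): force on the tool from outside, world axes, zero at the start.
- bot.read_moment(): the same for the moment, N m.
- bot.read_gripper_width(): opening from 0.0 (shut) to 1.0 (fully open).
Only numpy, scipy, OpenCV 4.12 (cv2) and the standard library are available. Lean on these libraries where they do the work, as an engineer would, in place of code of your own. Each camera call takes 0.05 s, during which the arm holds its last target. There are 200 camera calls.

## Working session

There is one attempt and no reset: what is moved stays moved. The work goes in short steps, each a Python script; the robot and the scene stay as the last script left them, time stands still between calls to the robot, and variables do not carry over. Pictures are saved under pics/ and viewed, about 12 in all and at most 16, crops included, and the job is handed in when it is done.

```bash
ls; mkdir -p pics
python3 - <<'E'
from cell import bot
import cv2
for c in ["scene","top"]:
    im=bot.camera(c); cv2.imwrite(f"pics/{c}0.png",im[:,:,::-1])
    k=bot.calibration(c); print(c,k)
    for t in "amber_bottle white_bottle beaker jar stand tray pan flask mortar vial".split():
        try: print(t,[( [round(v) for v in d['bbox']],round(d['confidence'],2)) for d in bot.search_frame(c,t)[:2]])
        except Exception as e: print(t,e)
print(bot.read_tool_rot(),bot.read_clock())
E
```

```text
pics
scene {'mtx': array([[595.62508633,   0.        , 318.39697686],
       [  0.        , 595.62508633, 240.31559609],
       [  0.        ,   0.        ,   1.        ]]), 'k1': -0.0960590159761379, 'extrinsics': array([[-0.256758  ,  0.96638441,  0.01328526,  0.1565444 ],
       [ 0.52651933,  0.15139127, -0.83657521, -0.2155716 ],
       [-0.81046451, -0.20780243, -0.54769099,  1.7671277 ],
       [ 0.        ,  0.        ,  0.        ,  1.        ]])}
amber_bottle []
white_bottle [([489, 243, 36, 56], 0.88)]
beaker [([459, 224, 33, 39], 0.8)]
jar [([455, 256, 25, 33], 0.59)]
stand [([405, 250, 122, 64], 0.69)]
tray [([259, 252, 133, 69], 0.85), ([418, 232, 30, 49], 0.29)]
pan [([149, 196, 111, 72], 0.7)]
flask [([407, 304, 21, 48], 0.84)]
mortar [([194, 273, 32, 26], 0.67)]
vial [([388, 231, 7, 14], 0.73), ([459, 226, 35, 38], 0.36)]
top {'mtx': array([[598.76202755,   0.        , 320.33487673],
       [  0.        , 598.76202755, 237.2679845 ],
       [  0.        ,   0.        ,   1.        ]]), 'k1': 0.01200712999870405, 'extrinsics': array([[ 0.0224907 , -0.99972984,  0.00586638, -0.04327882],
       [-0.99442336, -0.02297531, -0.10292869,  0.55176341],
       [ 0.10303567, -0.00351873, -0.99467144,  1.47707074],
       [ 0.        ,  0.        ,  0.        ,  1.        ]])}
amber_bottle [([209, 236, 24, 27], 0.65), ([135, 219, 108, 89], 0.56)]
white_bottle [([138, 227, 29, 27], 0.64)]
beaker [([137, 228, 32, 27], 0.75), ([167, 264, 30, 24], 0.7)]
jar [([174, 234, 30, 24], 0.59)]
stand [([133, 217, 110, 87], 0.68)]
tray [([252, 179, 100, 78], 0.93), ([216, 160, 21, 25], 0.41)]
pan [([391, 219, 84, 98], 0.72)]
flask [([215, 160, 20, 24], 0.69), ([383, 172, 27, 25], 0.64)]
mortar [([381, 170, 28, 24], 0.61)]
vial [([259, 294, 7, 9], 0.43)]
[-0.59126801  0.59128977 -0.38779323  0.3878079 ] 1.1
```

Run:
```python
import cv2,numpy as np
a=cv2.imread("pics/top0.png")[140:330,120:500]; cv2.imwrite("pics/topc.png",cv2.resize(a,(760,380),interpolation=cv2.INTER_CUBIC))
cv2.imwrite("pics/stand0.png",cv2.resize(cv2.imread("pics/top0.png")[205:315,125:255],(780,660)[:2],interpolation=cv2.INTER_CUBIC)[:600])
```

```text
(no output)
```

View pics/scene0.png

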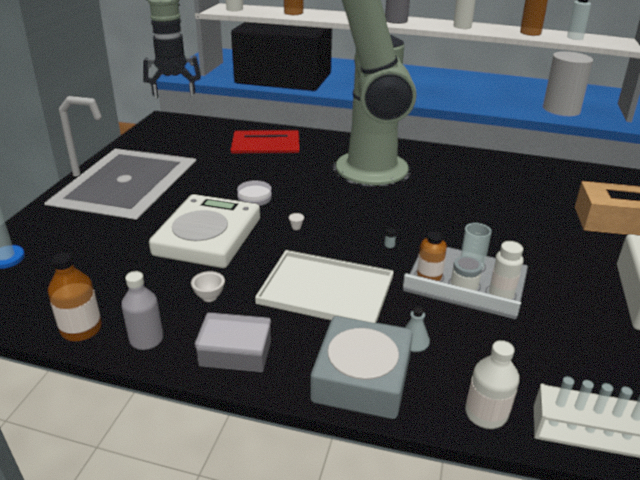

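View pics/topc.png

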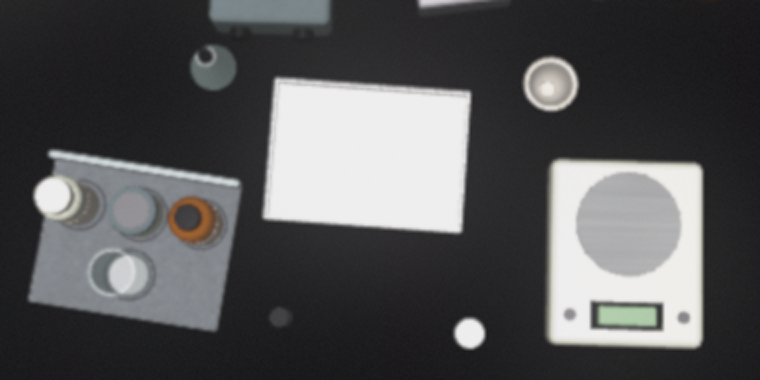

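View pics/stand0.png

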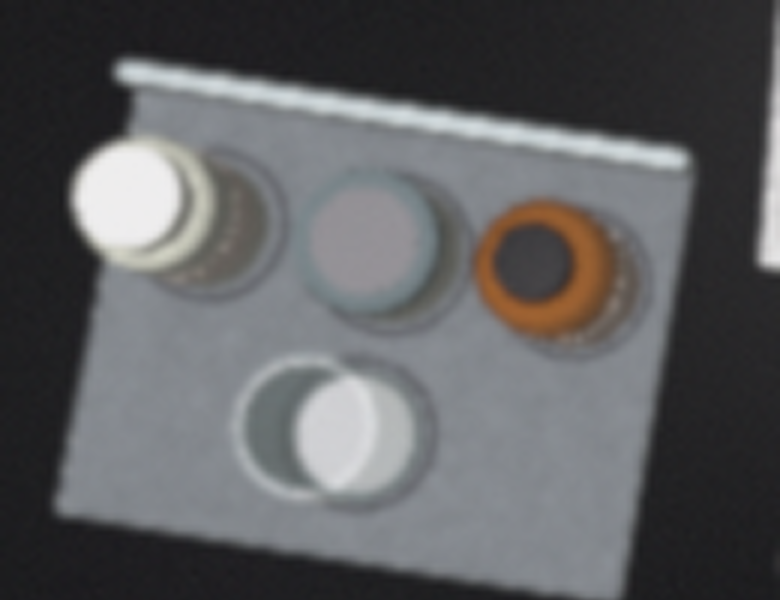

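```bash
cat > h.py <<'E'
import numpy as np, cv2
from scipy.spatial.transform import Rotation as Ro
from cell import bot
def cal(c):
    k=bot.calibration(c); E=np.array(k["extrinsics"]); return np.array(k["mtx"]),np.array([k["k1"],0,0,0.]),E[:3,:3],E[:3,3]
def world(c,uv,z):
    K,d,R,t=cal(c); n=cv2.undistortPoints(np.array(uv,float).reshape(-1,1,2),K,d)[:,0]
    r=np.c_[n,np.ones(len(n))]@R; o=-R.T@t
    return o+r*((z-o[2])/r[:,2])[:,None]
def px(c,p):
    K,d,R,t=cal(c); return cv2.projectPoints(np.array(p,float).reshape(-1,3),cv2.Rodrigues(R)[0],t,K,d)[0][:,0]
def quat(th):  # jaw axis at angle th in the plane, fingers down
    x=np.array([np.cos(th),np.sin(th),0]); y=np.array([0,0,-1.]); q=Ro.from_matrix(np.c_[x,y,np.cross(x,y)]).as_quat()
    return [q[3],*q[:3]]
E
cat > m.py <<'E'
from h import *
z=lambda u,s,ox,oy:[(u[0]+.5)/s-.5+ox,(u[1]+.5)/s-.5+oy]
S=lambda *u:[z(a,6,125,205) for a in u]; T=lambda *u:[z(a,2,120,140) for a in u]
print(Ro.from_quat([0.59128977,-0.38779323,0.3878079,-0.59126801]).as_matrix().round(2))
O={}
O['white']=world('top',S((128,196)),.131)[0]; O['amber']=world('top',S((535,262)),.118)[0]
O['beaker']=world('top',S((305,426)),.107)[0]; O['jar']=world('top',S((366,240)),.068)[0]
fr=world('top',S((55,515)),.012); fr2=world('top',S((612,607)),.012); ra=world('top',S((117,68),(692,158)),.042)
c=np.r_[fr,fr2,ra]; print('stand corners',c[:,:2].round(3),np.linalg.norm(c[0]-c[1]),np.linalg.norm(c[3]-c[2]))
th=np.mean([np.arctan2(*-(c[0]-c[1])[:2])*1, np.arctan2(*-(c[2]-c[3])[:2])]) 
d=(c[0]-c[1]+c[2]-c[3])[:2]; th=np.arctan2(-d[0],d[1]); Rs=np.array([[np.cos(th),-np.sin(th)],[np.sin(th),np.cos(th)]]); sc=c[:,:2].mean(0); print('stand',sc,th)
for k in O: print(k,O[k][:2].round(4),'in stand',(Rs.T@(O[k][:2]-sc)*1e3).round(1),'r',np.hypot(*O[k][:2]).round(3))
rings=world('top',S((572,286),(208,224),(393,252),(360,433)),.012); print('rings',rings[:,:2].round(4))
t=world('top',T((275,78),(470,92),(462,233),(263,219)),.016)[:,:2]; tc=t.mean(0); d=t[0]-t[1]+t[3]-t[2]; tt=np.arctan2(-d[0],d[1])
print('tray',tc,tt,[np.linalg.norm(t[i]-t[i-1]).round(3) for i in range(4)])
im=cv2.imread('pics/top0.png'); 
pan=world('top',T((628,223)),.060)[0]; cas=world('top',T((550,160),(702,163),(702,347),(547,344)),.049)[:,:2]
print('pan',pan,'casing centre',cas.mean(0),[np.linalg.norm(cas[i]-cas[i-1]).round(3) for i in range(4)])
print({k:bot_xy for k,bot_xy in dict(flask=world('top',T((205,55)),.079)[0][:2].round(3),mortar=world('top',T((551,84)),.042)[0][:2].round(3),vial=world('top',T((280,317)),.041)[0][:2].round(3)).items()})
def ring(c,p,r,zz,col,I,s,o):
    a=np.linspace(0,2*np.pi,60); q=px(c,np.c_[p[0]+r*np.cos(a),p[1]+r*np.sin(a),0*a+zz])
    cv2.polylines(I,[np.int32(((q-o+.5)*s-.5)*8)],True,col,1,cv2.LINE_AA,3)
out=[]
for c_,o,s,w,hh in (('top',(125,140),2.2,360,190),('scene',(140,180),2,400,180)):
    I=cv2.imread(f'pics/{c_}0.png')[o[1]:o[1]+hh,o[0]:o[0]+w]; I=cv2.resize(I,None,fx=s,fy=s,interpolation=cv2.INTER_CUBIC)
    for k,(r,rt,h) in dict(white=(27,21,119),amber=(28,16,106),beaker=(28,28,95),jar=(30,30,56)).items():
        ring(c_,O[k],r/1e3,.012,(0,255,0),I,s,o); ring(c_,O[k],rt/1e3,.012+h/1e3,(0,0,255),I,s,o)
    ring(c_,pan,.065,.06,(0,0,255),I,s,o); ring(c_,[*tc],.005,.004,(255,0,0),I,s,o)
    out.append(I[:, :792])
cv2.imwrite('pics/ov0.png',np.vstack([cv2.copyMakeBorder(i,0,0,0,800-i.shape[1],0) for i in out])[:800])
E
python3 m.py; python3 -c "
import cv2;i=cv2.imread('pics/ov0.png');print(i.shape);cv2.imwrite('pics/ov1.png',cv2.resize(i,(800,600)) if i.shape[0]>600 else i)"
```

```text
[[ 0.4   0.    0.92]
 [-0.92 -0.    0.4 ]
 [ 0.   -1.   -0.  ]]
stand corners [[0.409 0.435]
 [0.376 0.201]
 [0.595 0.41 ]
 [0.562 0.17 ]] 0.236526998583103 0.24213121557867637
stand [0.48564857 0.30387551] -0.13675044680119938
white [0.5326 0.3771] in stand [36.6 78.9] r 0.653
amber [0.5115 0.2202] in stand [ 37.1 -79.4] r 0.557
beaker [0.4456 0.3098] in stand [-40.5   0.4] r 0.543
jar [0.523  0.2978] in stand [37.8 -0.9] r 0.602
rings [[0.5103 0.2226]
 [0.5331 0.3771]
 [0.523  0.2987]
 [0.4464 0.309 ]]
tray [0.60401414 0.01319635] -0.048257509293250726 [np.float64(0.182), np.float64(0.25), np.float64(0.181), np.float64(0.252)]
pan [ 0.52125451 -0.31002163  0.06      ] casing centre [ 0.48524572 -0.30883561] [np.float64(0.227), np.float64(0.189), np.float64(0.227), np.float64(0.19)]
{'flask': array([0.715, 0.214]), 'mortar': array([ 0.696, -0.216]), 'vial': array([0.397, 0.115])}
(778, 800, 3)
```

View pics/ov1.png

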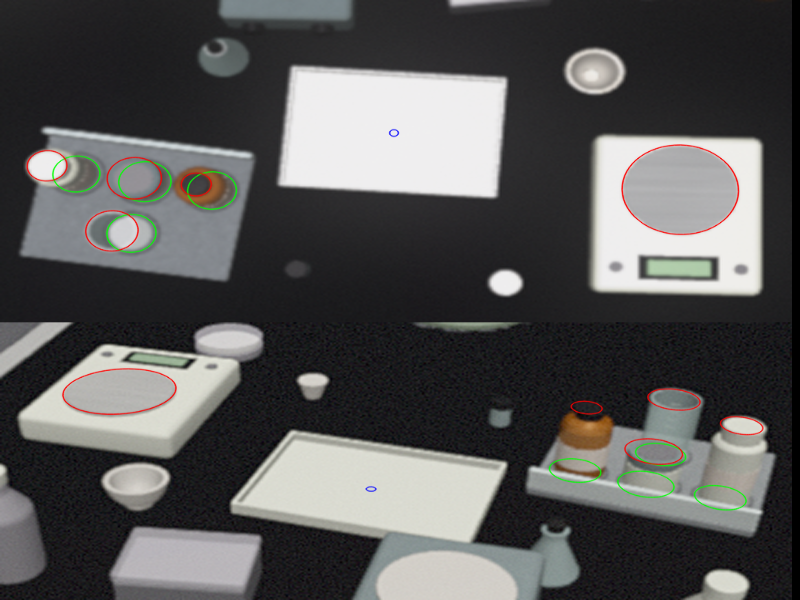

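```bash
cat >> h.py <<'E'
ST=-0.137; ZT=0.235; TC=np.array([.604,.0132]); TT=-.048
tray=lambda x,y: TC+np.array([[np.cos(TT),-np.sin(TT)],[np.sin(TT),np.cos(TT)]])@[x,y]
# name: xy at start, TCP height above underside, jaw angle, tray spot
OB=dict(amber=([.511,.2205],.041,ST,tray(.035,-.08)),white=([.5326,.377],.053,ST,tray(.035,.08)),
        beaker=([.4456,.3098],.036,ST+np.pi/2,tray(-.042,0)),jar=([.523,.298],.015,ST+np.pi/2,[.5213,-.310]))
def ang(th):  # the equivalent of th (half turns) with joint 6 well inside its range
    return th
def pick(n,xy,zs):
    _,h,th,_=OB[n]; q=quat(th)
    bot.move_pose([*xy,ZT],q); bot.move_linear([*xy,zs+h+.04],speed=.25)
    if bot.move_linear([*xy,zs+h],speed=.08,until_force=6): print(n,'TOUCH',bot.read_position()); return False
    bot.set_gripper(0.0,grasp_force=40); w=bot.read_gripper_width()
    bot.move_linear([*xy,zs+h+.03],speed=.08); bot.move_linear([*xy,ZT],speed=.2)
    print(n,'grip',round(w*85,1),'after lift',round(bot.read_gripper_width()*85,1),'t',bot.read_clock()); return True
def place(n,xy,zs):
    _,h,_,_=OB[n]
    bot.move_linear([*xy,ZT],speed=.25); bot.move_linear([*xy,zs+h+.02],speed=.2)
    hit=bot.move_linear([*xy,zs+h-.003],speed=.03,until_force=3); p=bot.read_position()
    bot.set_gripper(.92); bot.move_linear([p[0],p[1],ZT],speed=.2)
    print(n,'placed',hit,np.round(p,4),'expected z',round(zs+h,4),'t',bot.read_clock())
E
python3 - <<'E'
from h import *
for n,(xy,h,th,t) in OB.items():
    for k in (0,np.pi,-np.pi):
        r=[]
        for P,z in ((xy,ZT),(xy,.012+h),(t,ZT),(t,.06)):
            j=bot.solve_ik([*P,z],quat(th+k)); r.append(None if j is None else np.round(j,2)[[0,4,5]].tolist())
        print(n,round(th+k,2),r)
E
```

```text
amber -0.14 [[0.27, 0.0, 1.98], [0.27, 0.0, 1.98], [-0.22, 0.0, 1.49], [-0.22, 0.0, 1.49]]
amber 3.0 [[0.27, 0.0, -1.16], [0.27, 0.0, -1.16], [-0.22, 0.0, -1.66], [-0.22, 0.0, -1.66]]
amber -3.28 [[0.27, 0.0, -1.16], [0.27, 0.0, -1.16], [-0.22, 0.0, -1.66], [-0.22, 0.0, -1.66]]
white -0.14 [[0.5, 0.0, 2.21], [0.5, 0.0, 2.21], [0.03, 0.0, 1.74], [0.03, 0.0, 1.74]]
white 3.0 [[0.5, 0.0, -0.93], [0.5, 0.0, -0.93], [0.03, 0.0, -1.41], [0.03, 0.0, -1.41]]
white -3.28 [[0.5, 0.0, -0.93], [0.5, 0.0, -0.93], [0.03, 0.0, -1.41], [0.03, 0.0, -1.41]]
beaker 1.43 [[0.47, 0.0, 0.61], [0.47, 0.0, 0.61], [-0.1, 0.0, 0.03], [-0.1, 0.0, 0.03]]
beaker 4.58 [[0.47, 0.0, -2.53], [0.47, 0.0, -2.53], [-0.1, 0.0, -3.11], [-0.1, 0.0, -3.11]]
beaker -1.71 [[0.47, 0.0, -2.53], [0.47, 0.0, -2.53], [-0.1, 0.0, -3.11], [-0.1, 0.0, -3.11]]
jar 1.43 [[0.4, 0.0, 0.53], [0.4, 0.0, 0.53], [-0.66, 0.0, -0.52], [-0.66, 0.0, -0.52]]
jar 4.58 [[0.4, 0.0, -2.61], [0.4, 0.0, -2.61], [-0.66, 0.0, 2.62], [-0.66, 0.0, 2.62]]
jar -1.71 [[0.4, 0.0, -2.61], [0.4, 0.0, -2.61], [-0.66, 0.0, 2.62], [-0.66, 0.0, 2.62]]
```

```bash
sed -i '/^def ang/,/return th$/d' h.py
python3 - <<'E'
from h import *
p=bot.read_position(); bot.move_linear([p[0],p[1],.30],speed=.25)
if pick('amber',OB['amber'][0],.012): place('amber',OB['amber'][3],.004)
cv2.imwrite('pics/t1.png',cv2.resize(bot.camera('top')[140:330,120:500,::-1],None,fx=2,fy=2)); s=bot.camera('scene')[:,:,::-1]; cv2.imwrite('pics/s1.png',s)
E
```

```text
amber grip 53.7 after lift 53.4 t 7.5833
amber placed True [ 0.6349 -0.0683  0.0461] expected z 0.045 t 12.075
```

View pics/s1.png

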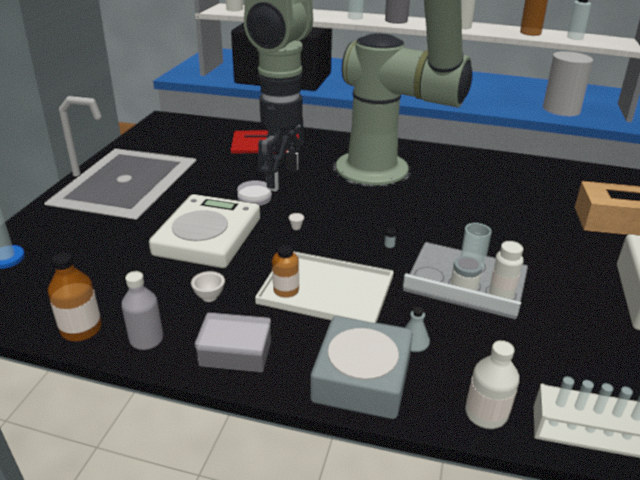

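The amber bottle stands upright in the tray at about (286, 273), and the other things have not moved. Next come the white bottle and the beaker.

Run:
```python
from h import *
for n in ('white','beaker'):
    if not pick(n,OB[n][0],.012): break
    place(n,OB[n][3],.004)
cv2.imwrite('pics/t2.png',cv2.resize(bot.camera('top')[140:330,120:500,::-1],None,fx=2,fy=2)); s=bot.camera('scene')[:,:,::-1]
t=cv2.imread('pics/t2.png'); s=cv2.resize(s[190:330,140:540],None,fx=1.9,fy=1.9); s=cv2.copyMakeBorder(s,0,0,0,0,0); cv2.imwrite('pics/c2.png',np.vstack([t[:330],s[:,:760]]))
```

```text
white grip 51.6 after lift 51.8 t 16.9083
white placed True [0.6426 0.0914 0.0581] expected z 0.057 t 21.2667
beaker grip 55.8 after lift 55.4 t 25.5833
beaker placed True [0.5619 0.0152 0.041 ] expected z 0.04 t 30.1333
```

View pics/c2.png

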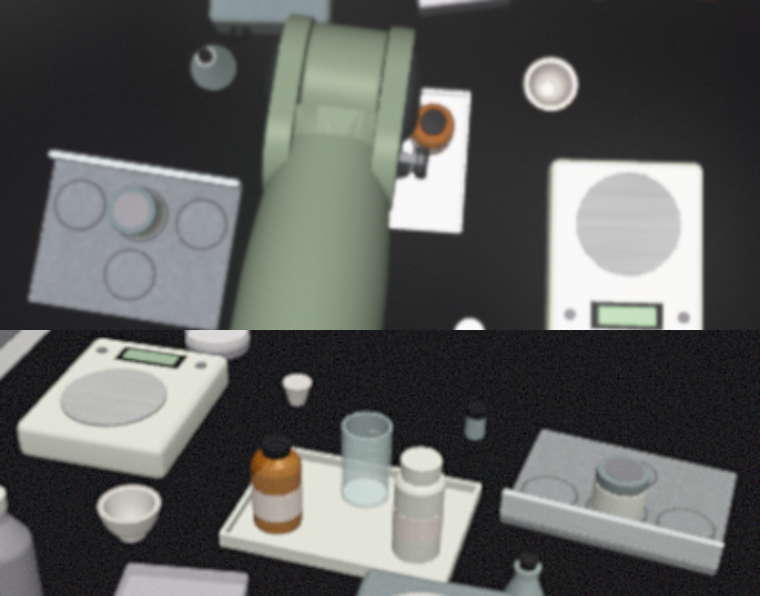

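All three stand upright in the tray and the jar has not been touched. Next is the jar.

Run:
```python
from h import *
if pick('jar',OB['jar'][0],.012):
    place('jar',OB['jar'][3],.06)
bot.move_linear([.45,0.0,.33],speed=.25)
bot.wait(.3)
t=bot.camera('top'); cv2.imwrite('pics/t3r.png',t[:,:,::-1]); print(bot.search_frame('top','jar')[:1])
s=bot.camera('scene')[:,:,::-1]
t=cv2.resize(t[140:305,120:500,::-1],None,fx=2,fy=2); s=cv2.resize(s[190:330,140:540],None,fx=1.9,fy=1.9); cv2.imwrite('pics/c3.png',np.vstack([t,s[:,:760]]))
```

```text
jar grip 58.5 after lift 58.4 t 34.6917
jar placed True [ 0.5211 -0.3099  0.0761] expected z 0.075 t 40.0333
[{'bbox': [423.1, 238.4, 26.8, 27.6], 'confidence': 0.91}]
```

View pics/c3.png

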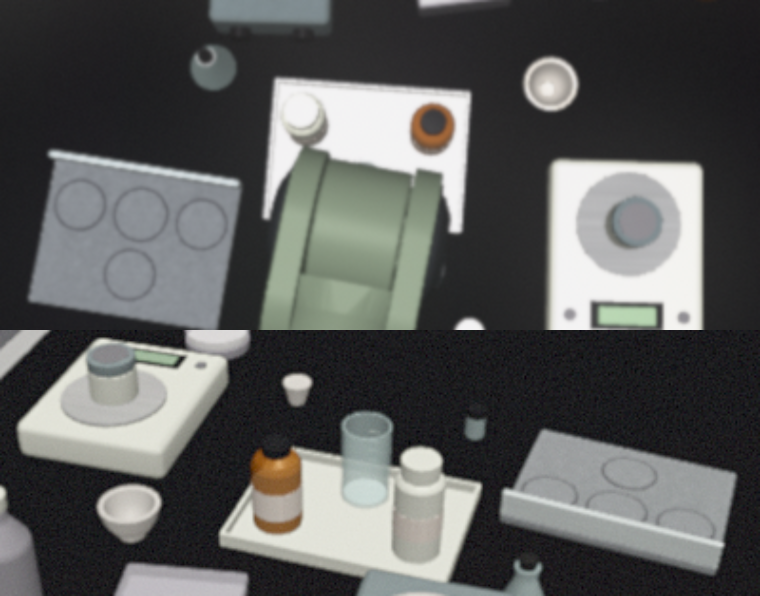

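Run:
```python
from h import *
j=world('top',[[(637+.5)/2-.5+120,(221+.5)/2-.5+140],[423.1+13.4,238.4+13.8]],.116)[:,:2]; print('jar',j.round(4))
for n in ('white','amber','beaker'):
    if not pick(n,OB[n][3],.004): break
    place(n,OB[n][0],.012)
bot.move_linear([.45,-0.1,.33],speed=.25); bot.wait(.3)
t=bot.camera('top'); cv2.imwrite('pics/t4r.png',t[:,:,::-1])
s=bot.camera('scene')[:,:,::-1]; print(bot.read_clock())
cv2.imwrite('pics/stand4.png',cv2.resize(t[205:315,125:255,::-1],(780,660),interpolation=cv2.INTER_CUBIC)[:600])
t=cv2.resize(t[140:305,120:500,::-1],None,fx=2,fy=2); s=cv2.resize(s[190:330,140:540],None,fx=1.9,fy=1.9); cv2.imwrite('pics/c4.png',np.vstack([t,s[:,:760]]))
```

```text
jar [[ 0.5191 -0.3098]
 [ 0.5144 -0.3057]]
white grip 51.9 after lift 51.9 t 46.6417
white placed True [0.5324 0.3771 0.0661] expected z 0.065 t 50.9167
amber grip 53.7 after lift 53.2 t 55.825
amber placed True [0.5108 0.2205 0.0541] expected z 0.053 t 60.2333
beaker grip 55.4 after lift 55.5 t 65.1833
beaker placed True [0.4455 0.3098 0.0489] expected z 0.048 t 69.65
71.8833
```

View pics/c4.png

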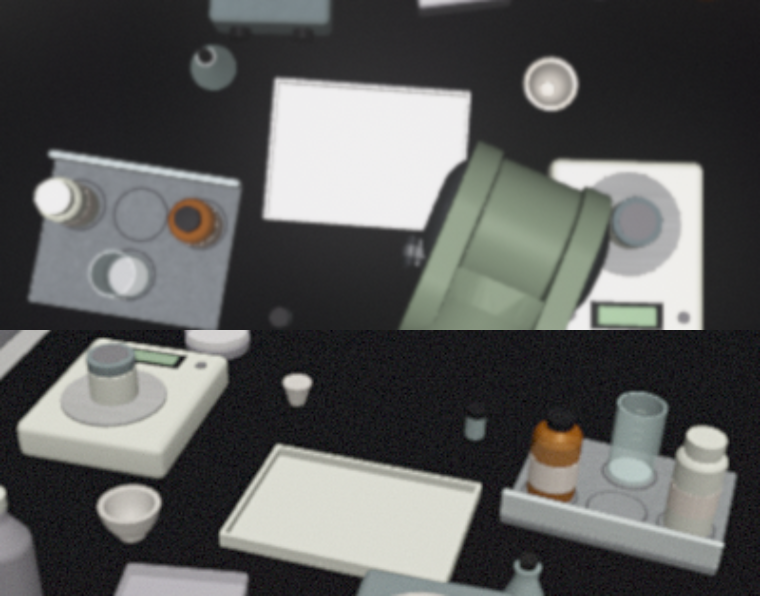

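View pics/stand4.png

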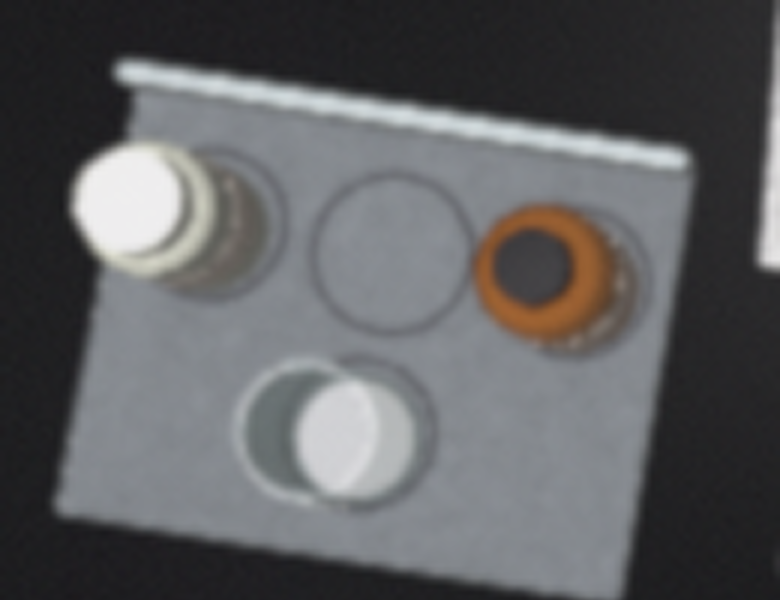

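In the last pictures each of the three is within about 5 enlarged pixels, roughly 2 mm, of its start view. The jar is on the pan, and the flask, mortar and vial have not moved. I'm handing the job in.

```bash
python3 -c "
from cell import bot
print(bot.close_job(), bot.read_clock())"
```

```text
the job is handed in; nothing more can be done
the job is handed in; nothing more can be done
```

I finished the job in the required order and handed it in at about 72 s of the 152 s allowed; it reported no verdict. The amber bottle, white bottle and beaker went into the tray, the jar went onto the pan, and then all three went back to their spots on the stand. Every set-down stopped on contact about 1 mm above the expected height.

- **Bottles and beaker:** the last pictures show all three upright and released, within about 2 mm of their start views.
- **Jar:** it stands upright on the pan. My reading of its lid in the picture puts it about 2 mm from the pan centre. The network's box centre disagreed and gave about 8 mm; both are inside the 15 mm limit. I trusted the lid reading because it agrees with where the gripper released the jar.
- **Flask, mortar and vial:** they look unmoved by eye in the last pictures; I did not measure them.
- **Robot:** the gripper is empty and held high, touching nothing.

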